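# Close up the refilled photo-card printer

## Robot

A 6-joint arm with a two-finger parallel gripper is mounted at the origin on a cart in front of the work surface, level with it; the furniture and walls round the work are solid. World frame = base frame: x ahead of the robot, y to its left, z up, the work surface at z = 0. Lengths are in m, angles in rad, forces in N, time in s.
With the tool pointing down it reaches from about 0.225 to 0.875 m from the base axis. Payload 3.4 kg.
Tool frame: the origin (TCP) lies on the centre line of the jaws, within the pads' length; the fingertips stand 22 mm ahead of it and the grasp point (between the pads) lies 3 mm ahead of it; z points along the fingers, y is the line along which they close (so a half turn about z gives the same grasp; the last joint's range is limited). The gripper opens to 85 mm and grips with 20 to 120 N. Pads are 22 mm wide; open, the fingers measure 114 mm over their backs; the gripper's body (76 mm by 85 mm) begins 54 mm behind the grasp point. The pads swing forward as they close: fully open they stand 13 mm farther back than shut.
Start: joints at [-1.311, 0.276, 1.505, -0, 1.361, -0.121], TCP at [0.214, -0.534, 0.253] pointing down, gripper open.
Joint ranges: [-2.89, 2.89], [-0.75, 2.08], [0.22, 2.7], [-1.18, 4.32], [0.11, 2.71], [-2.7, 2.7]. Speed limits (rad/s): [2.57, 2.57, 3.14, 3.14, 3.14, 3.14].

## Interface

Orientations are given as a unit quaternion [w, x, y, z].
In Python, from rig import manip, order, sensors, get_image gives the robot as it stands (manip), with the cameras as plain functions, the job (order) and the readings (sensors).
- The arm moves only by the shell command python3 steer.py 'ROWS' [OPENING] [FORCE]. ROWS is a JSON list of rows, 1 to 5 of them, each written [[dx, dy, dz], turn]: dx, dy, dz in parts of the range, where 1.0 means 0.25 m, then a turn about the tool's z in a scale on which 1.0 is pi/2 rad; each row shifts and turns the commanded pose from where the row before left it, along the tool's axes as they then stand; what a row does not reach is not made up. A row lasts 1/12 s, in which the tool goes at most 0.0417 m and 0.125 rad, less where a joint would pass 70% of its speed; a pose out of reach is approached as far as the arm can. OPENING is the finger opening in m, set as the command begins (- or left out keeps the last). The fingers move at their own pace and stop on an object; FORCE is the grip in N (left out, the last holds). Time passes only in rows, so rows that do not move let the fingers close. It prints the time, the measured TCP pose, the force, the opening and the grip force at its end. A shift or turn number past 1, either way, is cut back to 1. Input that does not fit is refused with a message, and nothing moves.
- sensors.get_state(): the state, without advancing time (a new reading comes with each control period).
- get_image(name): name is "scene" or "top" or "wrist"; returns a dict with "img" (384x512x3 uint8, red, green, blue), "camera_matrix" (3x3 intrinsics, pixels), "T" (4x4, takes a point from camera to world coordinates); the wrist camera has in their place "hand_eye" (4x4, takes a point from camera to tool coordinates, whose origin is the TCP and whose axes are the flange's). Camera axes: x right, y down, z forward; pixel columns grow to the right and rows downward; lengths in m; the calibration is good to about 2 mm. The wrist camera is an equidistant fisheye: a pixel r from the principal point sees the ray r / f radians off the axis. A picture is of the moment at which its call begins: read the wrist's pose just before it. There is no depth.
- order.sign_off(): hands the job in; it is judged then, once.
The state is a dict: "clock": time; "qpos": joint angles; "qd": joint speeds; "effort": joint torques, N m; "position": TCP position; "ee_rot": TCP orientation; "contact_force": force on the tool from outside, world axes, zero at the start; "moment": the same for the moment, N m; "width": finger opening in m; "gripper_force": force on a finger pad.
Only numpy, scipy, OpenCV 4.12 (cv2) and the standard library are available. Lean on these libraries where they do the work, as an engineer would, in place of code of your own. Each camera call takes 0.05 s, during which the arm holds its last target. There are 200 camera calls.

## Task

The small photo-card printer has been refilled, but its tray still stands out and the card stack lies askew in it. Pushing with the fingertips only, move the tray's sliding side guide up against the cards until they lie square and snug between the guide and the fixed fence, then push the tray fully home until it snaps in, and then press the round button on top of the printer. Do not touch the cards themselves (fingerprints spoil the print), lift nothing, and leave the other things on the desk as they are.

Things in the scene. Friction and masses are not known exactly. Their poses are not given: they have to be found in the camera images.
- printer: White photo-card printer, fixed to the desk: 200 mm deep (x) x 220 wide (y) x 90 high. Origin: centre of its underside; x points to its back, y to its left, z up. Its front face, with the tray slot (170 mm wide, up to 63 mm), is the plane x = -0.10. Left of it a big monitor reaches from about x 0.65, y 0.7 to x 0.5, y 0.1 of the room: swing the arm round in front of it
- tray (a joint): How far the tray stands out, m: 0 fully home (its panel's outer face then at x = -0.112 of the printer, 12 mm proud of the printer's front), 0.125 out to its stop; slides along the printer's x, starts 0.110 to 0.125 out. About 1.5 N friction, stays where left; over the last 12 mm of the way in a sprung catch resists with up to about 7 N, then snaps the tray home
- tray_front (a point): Middle of the outer (robot-side) face of the tray's front panel, 34 mm above the desk. The panel is 166 mm wide, 12 mm thick, from 5 to 62 mm above the desk. Behind it the tray floor is 8 mm above the desk, the fixed fence on the tray's left (+y) has its inner face at y = +0.068 of the printer and is 26 mm high, the right wall at y = -0.078 is only 17 mm high
- guide (a joint): How far the side guide has been slid across the tray towards the fixed fence (the printer's +y), m: 0 widest, starts 0 to 0.010; 0.037 when the squared stack is snug between guide and fence. About 1.2 N friction; stays where it is left; it rides along with the tray
- guide_tab (a point): On the guide's upright tab: middle of its outer face (the side away from the cards, the printer's -y side), 42 mm above the desk. The tab is 36 mm long (x), 6 mm thick, its top 55 mm above the desk; its ribbed outer face is pushed towards +y of the printer. The guide's low plate against the cards is 90 mm long, its top 26 mm above the desk. It is 60 mm behind the tray's front
- cards: Loose stack of blank white photo cards, one block 127 mm (along the printer's x) x 89 mm (y) x 10 mm, 0.13 kg, lying on the tray floor, skewed by up to 5 degrees. Origin: centre of its underside, axes as the printer's when square. It is not to be touched by the robot
- confirm (a joint): Travel of the round spring button, m: 0 released, 0.004 fully down; moves straight down and is down at about 4 N
- confirm_top (a point): Centre of the button's top face (released), 101 mm above the desk, button diameter 22 mm, in a black collar 38 mm across whose top is 8 mm lower; on the printer's top 50 mm behind its front face, left of the dark control panel
- loupe: Bystander: black round stand magnifier, 50 mm across, 36 mm high, left of the tray. Origin: centre of its underside
- dust_brush: Bystander: flat wooden brush, 166 x 23 x 9 mm, right of the tray. Origin: centre of its underside
- colour_target: Bystander: long flat colour reference bar, 190 x 34 x 10 mm, lying beside the printer on its left. Origin: centre of its underside
- disk: Bystander: black portable disk, 115 x 76 x 14 mm, lying on top of the printer at the rear. Origin: centre of its underside
- stapler: Bystander: red desk stapler, 131 x 34 x 46 mm, on the desk to the right. Origin: centre of its underside
- note_block: Bystander: yellow note block, 81 x 81 x 22 mm, on the desk front left of the printer. Origin: centre of its underside

How it is judged:
On the way, in this order (a step that is already met when the one before it is completed fails the run):
1. the guide stands against the cards (within 2.5 mm of snug) and the stack is square to the tray (value of joint guide above 0.0345 m and angle between the x axis of cards and the x axis of printer, either way round below 0.035 rad and value of joint tray above 0.05 m), for 0.2 s.
2. the tray is home, snapped in (value of joint tray below 0.003 m), for 0.2 s.
3. the button is pressed down with the tray home (value of joint confirm above 0.0025 m and value of joint tray below 0.003 m), for 0.05 s.
At the end, for the whole second after the job is handed in: The tray is home (within 3 mm of shut), the guide stands within 2.5 mm of snug with the card stack flat on the tray floor, square to the tray (within 2 degrees) and against the fixed fence (within 4 mm), the button is up again, and nothing moves (value of joint tray below 0.003 m and value of joint guide between 0.0345 and 0.04 m and value of joint confirm below 0.001 m and angle between the x axis of cards and the x axis of printer, either way round below 0.035 rad and y of cards in the frame of printer between 0.019 and 0.027 m and z of cards in the frame of printer below 0.011 m and linear speed of cards below 0.02 m/s); the robot touches nothing.
It fails at once if the robot touched the cards (contact force between any of the fingers, the arm and cards above 0.5 N).
It fails at once if the cards were lifted or tipped off the tray floor (z of cards in the frame of printer above 0.016 m or angle between cards's own z axis and vertical above 0.12 rad).
It fails at once if the button was pressed while the tray still stood out (value of joint confirm above 0.0025 m and value of joint tray above 0.01 m).
It fails at once if a bystander was moved by more than 15 mm (distance of any of loupe, dust_brush, colour_target, disk, stapler, note_block from where it was at the start of the episode above 0.015 m).
It also fails if it takes over 58 s, if anything falls off the work surface, if the arm or the gripper's body presses on something with over 40 N, if the wrist force passes 120 N, or if a joint passes its speed limit or range.

## Working session

There is one attempt and no reset: what is moved stays moved. The work goes in short steps, Python scripts to look and compute and a shell command to move; the robot and the scene stay as the last step left them, time stands still between calls to the robot, and variables do not carry over. Pictures are saved under pics/ and viewed, at most 11 in all, crops included, and the job is handed in when it is done.

```bash
mkdir -p pics; ls; cat > h.py <<'E'
import numpy as np,cv2
from rig import manip, order, sensors, get_image
from scipy.spatial.transform import Rotation as R
def snap(n,f):
    d=get_image(n); cv2.imwrite('pics/'+f,d['img'][:,:,::-1]); return d
def ray(d,u,v):
    K=d['camera_matrix'];T=np.array(d['T']);r=np.linalg.inv(K)@[u,v,1];r=T[:3,:3]@r
    return T[:3,3],r/np.linalg.norm(r)
def onz(d,u,v,z):
    o,r=ray(d,u,v);return o+r*(z-o[2])/r[2]
def tri(a,b):
    (o,r),(p,s)=a,b
    t=np.linalg.lstsq(np.c_[r,-s],p-o,rcond=None)[0];x,y=o+t[0]*r,p+t[1]*s
    return (x+y)/2,np.linalg.norm(x-y)
E
python3 - <<'E'
from h import *
import pickle
D={}
for n in("scene","top"):
    d=snap(n,n+'.png');D[n]=d;print(n,d['camera_matrix'],d['T'])
pickle.dump(D,open('D.pkl','wb'))
a=cv2.imread('pics/scene.png');b=cv2.imread('pics/top.png')
s=sensors.get_state();print(s['position'],s['ee_rot'],s['clock'],s['contact_force'])
E
```

```text
pics
rig.py
steer.py
scene [[429.83842534   0.         257.07445089]
 [  0.         429.83842534 193.59736231]
 [  0.           0.           1.        ]] [[-0.90155386  0.31802625 -0.29335974  0.95643366]
 [ 0.43256989  0.67688323 -0.59557735  0.58586359]
 [ 0.00916105 -0.66384365 -0.74781527  1.09405805]
 [ 0.          0.          0.          1.        ]]
top [[465.9973104    0.         249.97829696]
 [  0.         465.9973104  189.63178417]
 [  0.           0.           1.        ]] [[-3.23468427e-03 -9.88584055e-01  1.50635660e-01  3.88241964e-01]
 [-9.99792798e-01  1.69738971e-04 -2.03551588e-02 -2.12110045e-01]
 [ 2.00972167e-02 -1.50670291e-01 -9.88379768e-01  1.30969115e+00]
 [ 0.00000000e+00  0.00000000e+00  0.00000000e+00  1.00000000e+00]]
[ 0.21359512 -0.53336228  0.25249854] [-8.54519685e-04  9.81929408e-01  1.89245619e-01 -5.89335891e-05] 0.1 [ 0.05100826 -0.06060925  0.3722847 ]
```

View pics/top.png

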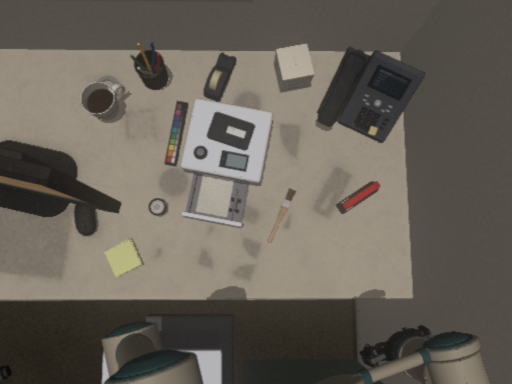

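View pics/scene.png

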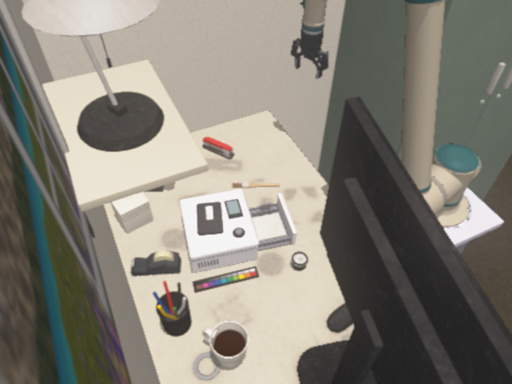

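```bash
python3 - <<'E'
import cv2
b=cv2.imread('pics/top.png')[92:232,170:300];cv2.imwrite('pics/c1.png',cv2.resize(b,None,fx=4.2857,fy=4.2857,interpolation=cv2.INTER_CUBIC))
a=cv2.imread('pics/scene.png')[180:280,175:305];cv2.imwrite('pics/c2.png',cv2.resize(a,None,fx=6,fy=6,interpolation=cv2.INTER_CUBIC))
E
```

```text
(no output)
```

View pics/c1.png

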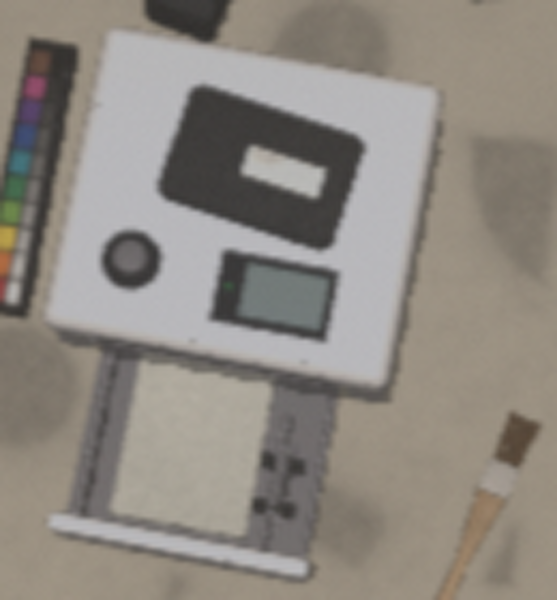

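View pics/c2.png

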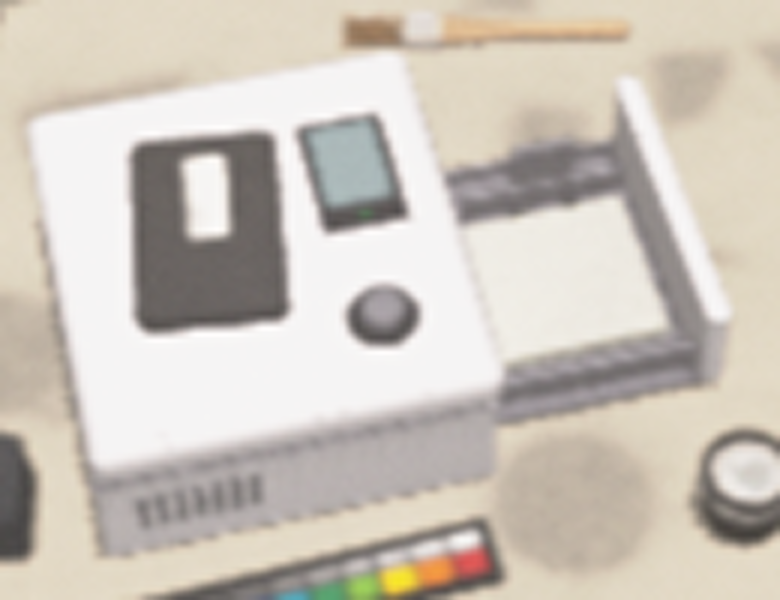

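```bash
python3 - <<'E'
from h import *
import pickle
D=pickle.load(open('D.pkl','rb'))
t=lambda p:(170+(p[0]+.5)/4.2857-.5,92+(p[1]+.5)/4.2857-.5)
s=lambda p:(175+(p[0]+.5)/6-.5,180+(p[1]+.5)/6-.5)
P={'BL':((108,30),(95,470)),'BR':((440,93),(30,122)),'FR':((385,388),(403,55)),'FL':((47,322),(500,388)),
'btn':((131,256),(385,310)),'panL':((52,523),(720,318)),'panR':((308,572),(628,80))}
for k,(a,b) in P.items():
    print(k,*tri(ray(D['top'],*t(a)),ray(D['scene'],*s(b))), onz(D['top'],*t(a),{'b':.101,'p':.062}.get(k[0],.09)))
c=[onz(D['top'],*t(P[k][0]),.09)[:2] for k in('FL','FR','BL','BR')]
f=(c[0]+c[1])/2;cen=sum(c)/4
print('cen',cen,'yaw w',np.degrees(np.arctan2(*(c[0]-c[1])[::-1])-np.pi/2),np.degrees(np.arctan2(*(c[2]-c[0])[::-1])),np.degrees(np.arctan2(*(c[3]-c[1])[::-1])))
yaw=np.mean([np.arctan2(*(c[0]-c[1])[::-1])-np.pi/2,np.arctan2(*(c[2]-c[0])[::-1]),np.arctan2(*(c[3]-c[1])[::-1])])
Rm=np.array([[np.cos(yaw),-np.sin(yaw)],[np.sin(yaw),np.cos(yaw)]])
loc=lambda p:Rm.T@(p[:2]-cen)
for n,p,z in(('btn',(131,256),.101),('panL',(52,523),.062),('panR',(308,572),.062),('tab up blob',(285,463),.055),('tab low blob',(273,507),.055),('cards BR',(272,385),.018),('cards FR',(248,537),.018),('cards FL',(110,508),.018),('cards BL',(137,362),.018)):
    print(n,loc(onz(D['top'],*t(p),z)).round(4))
# other objects world
for n,p,z in(('loupe',(157,207),.036),('brush low',(270,241),.005),('brush up',(291,191),.005),('monitor tip',(119,208),.3)):
    print(n,onz(D['top'],*p,z).round(3),loc(onz(D['top'],*p,z)).round(3))
print('yaw',yaw)
E
```

```text
BL [ 0.8294064  -0.08659693  0.07745844] 0.0002112992205711942 [ 0.82482148 -0.08782271  0.09      ]
BR [ 0.78758499 -0.29953419  0.08057648] 0.001175708242497376 [ 0.78399161 -0.29856139  0.09      ]
FR [ 0.59482682 -0.26215033  0.07984339] 0.0026206620277494192 [ 0.59422506 -0.26245441  0.09      ]
FL [ 0.63860193 -0.05043338  0.07388279] 0.0009486158929184694 [ 0.63573057 -0.05279903  0.09      ]
btn [ 0.67574325 -0.10374882  0.09306371] 0.0030375759948363225 [ 0.67516119 -0.10526563  0.101     ]
panL [ 0.51418481 -0.05374108  0.05396632] 0.0001484602169628659 [ 0.51331884 -0.05471169  0.062     ]
panR [ 0.48261062 -0.21451352  0.05440055] 0.0008912679648017379 [ 0.48240483 -0.21475073  0.062     ]
cen [ 0.70969218 -0.17540938] yaw w -11.198060828872757 -10.493482988144159 -10.77292575028911
btn [-0.0471  0.0624]
panL [-0.2155  0.0817]
panR [-0.2159 -0.0813]
tab up blob [-0.1503 -0.054 ]
tab low blob [-0.1792 -0.0519]
cards BR [-0.0965 -0.0346]
cards FR [-0.1975 -0.0383]
cards FL [-0.1957  0.0531]
cards BL [-0.0981  0.0552]
loupe [0.534 0.017 0.036] [-0.208  0.156]
brush low [ 0.442 -0.294  0.005] [-0.24  -0.167]
brush up [ 0.583 -0.355  0.005] [-0.091 -0.201]
monitor tip [0.502 0.051 0.3  ] [-0.247  0.183]
yaw -0.18887062795432966
```

The rows are not in the units I measure in: shifts go in shares of 0.25 m and turns go in shares of pi/2 rad. I convert before sending: 0.114 rad / 1.5708 = 0.0726.

```bash
python3 steer.py '[[[0,0,0],0.0726],[[0,0,0],0.0726],[[0,0,0],0.0726],[[0,0,0],0.0726],[[0,0,0],0.0726]]' 0 20; python3 steer.py '[[[0.104,-0.128,0],0],[[0.104,-0.128,0],0],[[0.104,-0.128,0],0],[[0.104,-0.128,0],0],[[0.104,-0.128,0],0]]';python3 steer.py '[[[0.104,-0.128,0],0],[[0.104,-0.128,0],0],[[0.104,-0.128,0],0],[[0.104,-0.128,0],0],[[0,0,0],0]]';python3 - <<'E'
from h import *
s=sensors.get_state();print(s['qpos'],s['position'],R.from_quat(np.roll(s['ee_rot'],-1)).as_matrix(),s['contact_force'])
d=get_image('wrist');cv2.imwrite('pics/w1.png',cv2.resize(d['img'][:,:,::-1],None,fx=1.5,fy=1.5,interpolation=cv2.INTER_CUBIC));print({k:v for k,v in d.items() if k!='img'})
E
```

```text
clock: 0.52
position: [0.2136, -0.5335, 0.2528]
ee_rot: [-0.001, 0.995, -0.097, -0.0]
contact_force: [0.4, 1.1, 0.6]
width: 0.026
gripper_force: 0.0
clock: 0.93
position: [0.3724, -0.3996, 0.2529]
ee_rot: [-0.0, 0.995, -0.095, -0.0]
contact_force: [0.2, -0.9, 0.1]
width: -0.0
gripper_force: 0.0
clock: 1.35
position: [0.5028, -0.2895, 0.2528]
ee_rot: [-0.002, 0.996, -0.091, 0.002]
contact_force: [0.5, -0.1, 0.8]
width: -0.0001
gripper_force: 0.0
[-0.64557955  0.28341902  1.49556007  0.00540523  1.36210973  1.10679128] [ 0.50275544 -0.2895488   0.25275318] [[ 0.98335295 -0.18167034  0.00358634]
 [-0.18168393 -0.98334917  0.00391883]
 [ 0.00281469 -0.00450517 -0.99998589]] [ 0.45278735 -0.10964788  0.76233726]
{'camera_matrix': array([[297.31863964,   0.        , 258.63893909],
       [  0.        , 297.31863964, 188.28227634],
       [  0.        ,   0.        ,   1.        ]]), 'hand_eye': array([[ 1.02434409e-04, -9.46993055e-01, -3.21254016e-01,
         8.28039870e-02],
       [ 9.99999986e-01,  1.39668995e-04, -9.28584856e-05,
        -4.84893664e-04],
       [ 1.32805567e-04, -3.21254002e-01,  9.46993056e-01,
        -1.19528643e-01],
       [ 0.00000000e+00,  0.00000000e+00,  0.00000000e+00,
         1.00000000e+00]])}
```

View pics/w1.png

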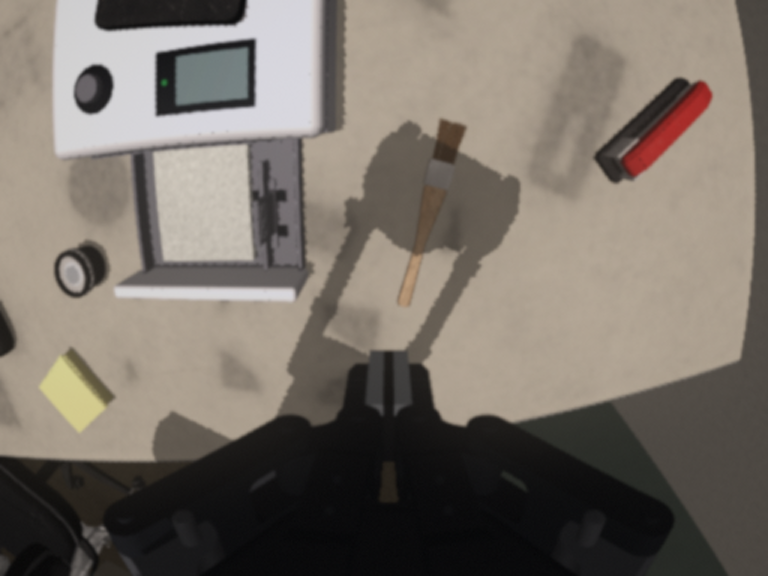

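To row units: -0.03 m / 0.25 = -0.12, -0.02 m / 0.25 = -0.08.

```bash
python3 steer.py '[[[-0.08,-0.12,0.04],0],[[-0.08,-0.12,0.04],0],[[-0.08,-0.12,0.04],0],[[0,0,0],0],[[0,0,0],0]]';python3 - <<'E'
from h import *
s=sensors.get_state();p,q=s['position'],s['ee_rot'];print(p,q)
d=get_image('wrist');import pickle;pickle.dump((p,q,d),open('w2.pkl','wb'));im=d['img'][:,:,::-1];cv2.imwrite('pics/w2f.png',im)
cv2.imwrite('pics/w2.png',cv2.resize(im[0:250,130:430],None,fx=2.4,fy=2.4,interpolation=cv2.INTER_CUBIC))
E
```

```text
clock: 1.82
position: [0.4535, -0.1941, 0.2226]
ee_rot: [-0.0, 0.996, -0.094, -0.001]
contact_force: [-0.2, -0.5, 0.1]
width: -0.0
gripper_force: 0.0
[ 0.4535336  -0.19412212  0.2225754 ] [-2.60954934e-04  9.95578252e-01 -9.39267221e-02 -1.28315548e-03]
```

View pics/w2.png

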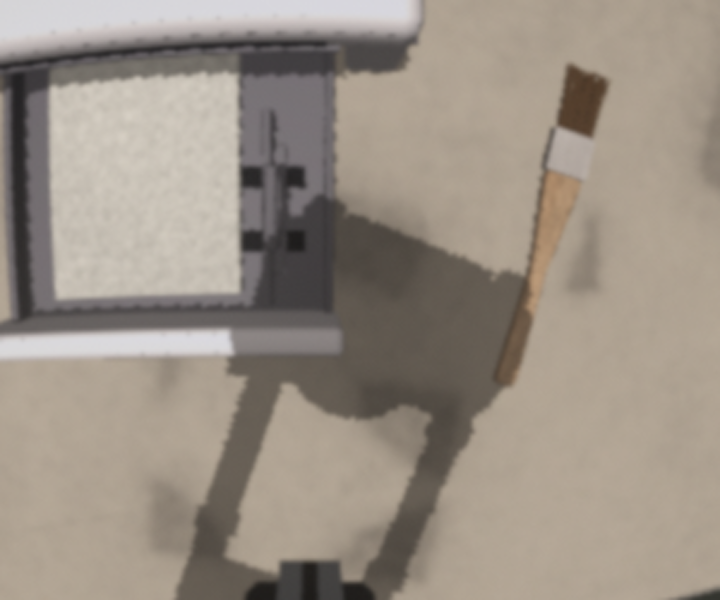

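```bash
cat >> h.py <<'E'
def wray(p,q,d,u,v):
    K=d['camera_matrix'];x=np.array([(u-K[0,2])/K[0,0],(v-K[1,2])/K[1,1]]);th=np.linalg.norm(x)
    r=np.r_[x/th*np.sin(th),np.cos(th)];H=d['hand_eye'];M=R.from_quat(np.roll(q,-1)).as_matrix()
    return p+M@H[:3,3],M@H[:3,:3]@r
def wz(p,q,d,u,v,z):
    o,r=wray(p,q,d,u,v);return o+r*(z-o[2])/r[2]
cen=np.array([.7097,-.1754]);yaw=-.1889
Rm=np.array([[np.cos(yaw),-np.sin(yaw)],[np.sin(yaw),np.cos(yaw)]])
def loc(p): return (Rm.T@(np.array(p)[:2]-cen)).round(4)
E
python3 - <<'E'
from h import *
import pickle
p,q,d=pickle.load(open('w2.pkl','rb'))
c=lambda u,v:(130+(u+.5)/2.4-.5,(v+.5)/2.4-.5)
for n,u,v,z in(('tab outer mid',284,205,.055),('tab inner mid',265,205,.055),('tab top far',280,145,.055),('blob up',272,177,.008),('blob low',272,241,.008),('card r b',240,70,.018),('card r f',241,295,.018),('card l f',54,298,.018),('card l b',50,75,.018),('panel or',341,353,.062),('panel ir',341,328,.062),('panel ol',0,358,.062),('wall r',334,305,.017),('wall rb',336,75,.017),('plate far',268,110,.026),('plate near',275,305,.026),('printer FR',422,25,.085),('fence in f',27,310,.026),('fence in b',20,80,.026)):
    w=wz(p,q,d,*c(u,v),z);print(n,w.round(4),loc(w))
p1=np.array([ 0.50275544,-0.2895488,0.25275318]);q1=[-0.002,0.9958,-0.091,0.002]
e=lambda u,v:((u+.5)/1.5-.5,(v+.5)/1.5-.5)
for n,a,b in(('panel or',(341,353),(294,300)),('tab',(274,205),(268,212)),('printer FR',(422,25),(322,133))):
    w=tri(wray(p,q,d,*c(*a)),wray(p1,q1,d,*e(*b)));print(n,w[0].round(4),w[1],loc(w[0]))
print(loc(p))
E
```

```text
tab outer mid [ 0.5421 -0.2002  0.055 ] [-0.16   -0.0558]
tab inner mid [ 0.5436 -0.1928  0.055 ] [-0.1599 -0.0483]
tab top far [ 0.5662 -0.2032  0.055 ] [-0.1357 -0.0543]
blob up [ 0.5572 -0.1958  0.008 ] [-0.146  -0.0487]
blob low [ 0.5277 -0.1901  0.008 ] [-0.176  -0.0486]
card r b [ 0.6082 -0.1916  0.018 ] [-0.0966 -0.035 ]
card r f [ 0.5066 -0.172   0.018 ] [-0.2002 -0.0348]
card l f [ 0.5248 -0.0842  0.018 ] [-0.1987  0.0549]
card l b [ 0.6297 -0.1052  0.018 ] [-0.0918  0.0539]
panel or [ 0.4801 -0.2114  0.062 ] [-0.2188 -0.0785]
panel ir [ 0.49   -0.2132  0.062 ] [-0.2087 -0.0784]
panel ol [ 0.5075 -0.07    0.062 ] [-0.2184  0.0656]
wall r [ 0.4938 -0.2126  0.017 ] [-0.2051 -0.0771]
wall rb [ 0.5977 -0.2329  0.017 ] [-0.0992 -0.0776]
plate far [ 0.5858 -0.2005  0.026 ] [-0.1169 -0.0479]
plate near [ 0.4999 -0.1868  0.026 ] [-0.2039 -0.0506]
printer FR [ 0.5988 -0.2618  0.085 ] [-0.0927 -0.1057]
fence in f [ 0.5229 -0.0725  0.026 ] [-0.2028  0.066 ]
fence in b [ 0.6297 -0.093   0.026 ] [-0.094   0.0659]
panel or [ 0.48   -0.2113  0.0605] 0.0006023505530928648 [-0.2188 -0.0784]
tab [ 0.5444 -0.1942  0.0141] 0.0009954341271618899 [-0.1588 -0.0496]
printer FR [ 0.597  -0.2621  0.0873] 0.0029491547833627903 [-0.0945 -0.1063]
[-0.2481 -0.0665]
```

```bash
python3 steer.py '[[[0.12,0.04,0],0],[[0.12,0.04,0],0],[[0.1,0.04,0],0],[[0,0,0.14],0],[[0,0,0.14],0]]'; python3 steer.py '[[[0,0,0.14],0],[[0,0,0.12],0],[[0,0,0.06],0],[[0,0,0.04],0],[[0,0,0],0]]'; python3 - <<'E'
from h import *
s=sensors.get_state();p,q=s['position'],s['ee_rot'];print(loc(p),p,s['contact_force'],R.from_quat(np.roll(q,-1)).as_matrix()[:2,0])
d=get_image('wrist');im=d['img'][:,:,::-1]
cv2.imwrite('pics/w3.png',cv2.resize(im[0:300,80:430],None,fx=2,fy=2,interpolation=cv2.INTER_CUBIC))
E
```

```text
clock: 2.28
position: [0.5377, -0.2454, 0.1548]
ee_rot: [0.002, 0.995, -0.095, 0.004]
contact_force: [-0.3, -0.7, -0.5]
width: -0.0
gripper_force: 0.0
clock: 2.7
position: [0.5329, -0.2419, 0.0612]
ee_rot: [-0.0, 0.995, -0.095, -0.001]
contact_force: [0.2, -0.1, 0.2]
width: 0.0001
gripper_force: 0.0
[-0.1611 -0.0985] [ 0.53294671 -0.24191636  0.06116301] [ 0.19478953 -0.11398347  0.24465807] [ 0.98188532 -0.18945209]
```

View pics/w3.png

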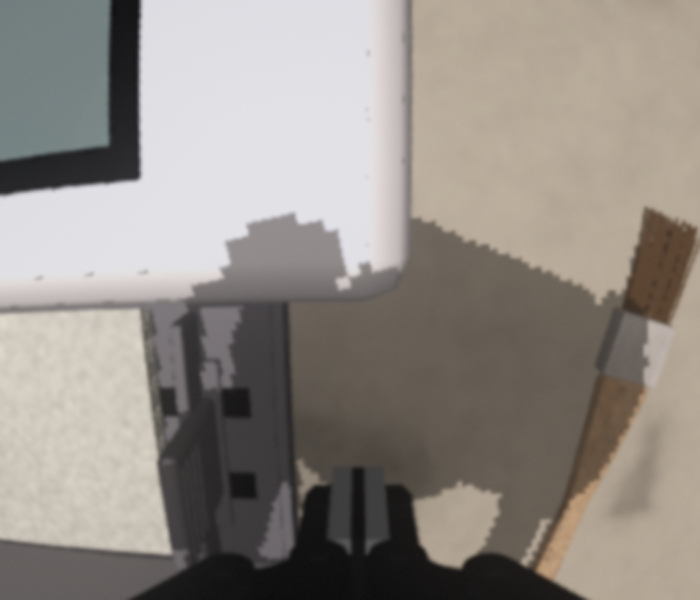

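```bash
python3 - <<'E'
from h import *
d=get_image('wrist');s=sensors.get_state();p,q=s['position'],s['ee_rot']
for u,v,z in((168,462,.055),(182,555,.055),(200,465,.055),(217,390,.015),(215,455,.04),(150,310,.018),(172,555,.018),(358,470,.039),(290,310,.017),(295,480,.017),(190,310,.026)):
    print(u,v,loc(wz(p,q,d,80+(u+.5)/2-.5,(v+.5)/2-.5,z)))
E
```

```text
168 462 [-0.1427 -0.0506]
182 555 [-0.1713 -0.0503]
200 465 [-0.1433 -0.0589]
217 390 [-0.138  -0.0549]
215 455 [-0.1479 -0.059 ]
150 310 [-0.1118 -0.0367]
172 555 [-0.1987 -0.0328]
358 470 [-0.1525 -0.0982]
290 310 [-0.1128 -0.0787]
295 480 [-0.1678 -0.0781]
190 310 [-0.1104 -0.0516]
```

To row units: -0.007 m / 0.25 = -0.028, 0.003 m / 0.25 = 0.012.

```bash
cat > f.sh <<'E'
python3 -c "
from h import *
s=sensors.get_state();f=s['contact_force'];print('LOC',loc(s['position']),s['position'][2].round(4),'Fprn',(Rm.T@f[:2]).round(2),round(f[2],2),s['clock'])"
E
python3 steer.py '[[[0,-0.028,0.012],0],[[0,-0.028,0],0],[[0,-0.024,0],0],[[0,-0.008,0],0],[[0,-0.008,0],0]]'>/dev/null;sh f.sh;  python3 steer.py '[[[0,-0.012,0],0],[[0,-0.012,0],0],[[0,-0.012,0],0],[[0,-0.012,0],0],[[0,-0.012,0],0]]'>/dev/null;sh f.sh; python3 steer.py '[[[0,-0.008,0],0],[[0,-0.008,0],0],[[0,-0.008,0],0],[[0,0,0],0],[[0,0,0],0]]'>/dev/null;sh f.sh
```

```text
LOC [-0.1605 -0.0725] 0.061 Fprn [0.05 0.  ] 0.65 3.2167
LOC [-0.1606 -0.0584] 0.0604 Fprn [ 0.79 -1.03] 2.01 3.6333
LOC [-0.1606 -0.0521] 0.0603 Fprn [ 1.11 -0.34] 0.43 4.05
```

To row units: -0.002 m / 0.25 = -0.008.

```bash
for i in 1; do python3 steer.py '[[[0,-0.008,0],0],[[0,-0.008,0],0],[[0,-0.008,0],0],[[0,0,0],0],[[0,0,0],0]]'>/dev/null;sh f.sh; done; python3 - <<'E'
from h import *
s=sensors.get_state();p,q=s['position'],s['ee_rot']
d=get_image('wrist');im=d['img'][:,:,::-1]
cv2.imwrite('pics/w4.png',cv2.resize(im[100:300,50:350],None,fx=2.5,fy=2.5,interpolation=cv2.INTER_CUBIC))
E
```

```text
LOC [-0.1607 -0.046 ] 0.0603 Fprn [ 0.64 -0.36] 0.15 4.4667
```

View pics/w4.png

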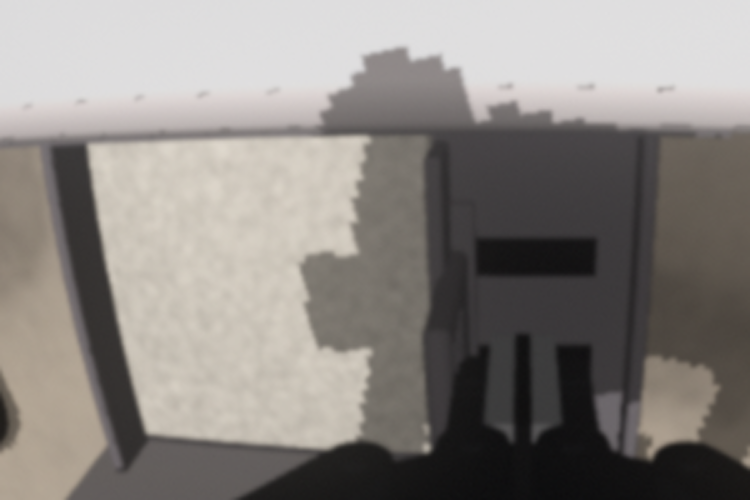

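To row units: -0.002 m / 0.25 = -0.008.

```bash
python3 steer.py '[[[0,-0.008,0],0],[[0,-0.008,0],0],[[0,0,0],0]]'>/dev/null;sh f.sh; python3 steer.py '[[[0,-0.006,0],0],[[0,-0.006,0],0],[[0,0,0],0]]'>/dev/null;sh f.sh; python3 steer.py '[[[0,-0.006,0],0],[[0,0,0],0],[[0,0,0],0]]'>/dev/null;sh f.sh;python3 steer.py '[[[0,-0.006,0],0],[[0,0,0],0],[[0,0,0],0]]'>/dev/null;sh f.sh
```

```text
LOC [-0.1608 -0.042 ] 0.0602 Fprn [ 0.77 -1.16] 0.87 4.7667
LOC [-0.1607 -0.0396] 0.0603 Fprn [ 0.27 -3.6 ] 0.26 5.0167
LOC [-0.1607 -0.0394] 0.0604 Fprn [-0.89 -7.21] -1.14 5.2667
LOC [-0.1606 -0.0391] 0.0604 Fprn [ -0.6 -12. ] -1.8 5.5167
```

To row units: 0.008 m / 0.25 = 0.032, 0.006 m / 0.25 = 0.024.

```bash
python3 steer.py '[[[0,0,0],0],[[0,0,0],0],[[0,0.024,0],0],[[0,0.032,0],0],[[0,0.032,0],0]]'>/dev/null;sh f.sh; python3 steer.py '[[[0,0,-0.12],0],[[0,0,-0.12],0],[[0,0,-0.12],0],[[-0.12,-0.08,-0.04],0],[[-0.12,-0.08,0],0]]'>/dev/null;python3 steer.py '[[[-0.12,-0.072,0],0],[[-0.06,0,0],0],[[0,0,0],0],[[0,0,0],0]]'>/dev/null;sh f.sh;  python3 - <<'E'
from h import *
s=sensors.get_state();p,q=s['position'],s['ee_rot']
d=get_image('wrist');im=d['img'][:,:,::-1]
import pickle;pickle.dump((p,q,d),open('w5.pkl','wb'))
cv2.imwrite('pics/w5.png',cv2.resize(im[60:260,130:430],None,fx=2.5,fy=2.5,interpolation=cv2.INTER_CUBIC))
E
```

```text
LOC [-0.1612 -0.058 ] 0.0601 Fprn [-1.01 -0.1 ] 0.33 5.9333
LOC [-2.658e-01 -1.000e-04] 0.1607 Fprn [0.69 0.13] -0.04 6.6833
```

View pics/w5.png

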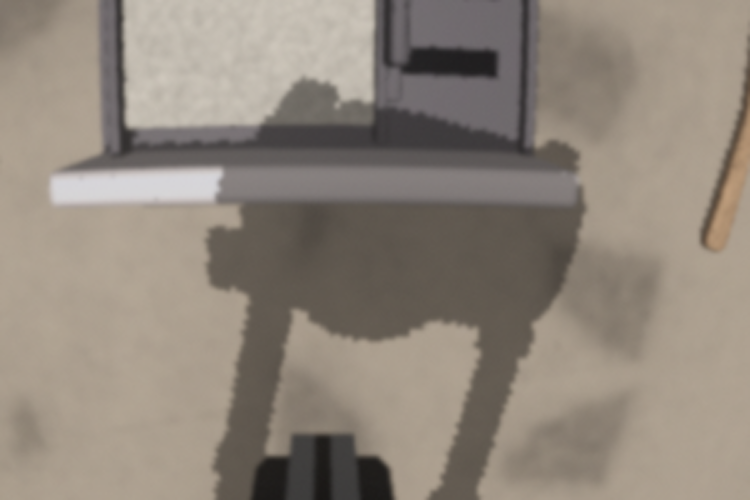

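To row units: 0.035 m / 0.25 = 0.14, 0.025 m / 0.25 = 0.1.

```bash
python3 steer.py '[[[0,0,0.14],0],[[0,0,0.14],0],[[0,0,0.1],0],[[0,0,0.02],0],[[0.04,0,0],0]]'>/dev/null; sh f.sh; python3 steer.py '[[[0.032,0,0],0],[[0.032,0,0],0],[[0.032,0,0],0],[[0.032,0,0],0],[[0.032,0,0],0]]'>/dev/null;sh f.sh;python3 steer.py '[[[0.032,0,0],0],[[0.032,0,0],0],[[0.032,0,0],0],[[0.032,0,0],0],[[0.032,0,0],0]]'>/dev/null;sh f.sh; python3 steer.py '[[[0.032,0,0],0],[[0.032,0,0],0],[[0.032,0,0],0],[[0,0,0],0],[[0,0,0],0]]'>/dev/null;sh f.sh
```

```text
LOC [-2.577e-01 -1.000e-04] 0.0583 Fprn [-1.01 -0.37] -0.02 7.15
LOC [-0.2147 -0.0004] 0.0612 Fprn [-2.16 -0.87] 1.36 7.5667
LOC [-0.175  -0.0003] 0.0603 Fprn [-2.25 -0.15] 1.34 7.9833
LOC [-0.1506 -0.0003] 0.0603 Fprn [-0.07 -0.92] -0.01 8.4
```

To row units: 0.004 m / 0.25 = 0.016.

```bash
python3 steer.py '[[[0.016,0,0],0],[[0.016,0,0],0],[[0.016,0,0],0],[[0,0,0],0]]'>/dev/null; sh f.sh; python3 steer.py '[[[0.012,0,0],0],[[0.012,0,0],0],[[0,0,0],0]]'>/dev/null;sh f.sh;python3 steer.py '[[[0.012,0,0],0],[[0.008,0,0],0],[[0,0,0],0]]'>/dev/null;sh f.sh; python3 steer.py '[[[0.008,0,0],0],[[0.008,0,0],0],[[0,0,0],0]]'>/dev/null;sh f.sh
```

```text
LOC [-0.1389 -0.0003] 0.0603 Fprn [0.15 0.13] -0.55 8.7333
LOC [-0.1332 -0.0003] 0.0603 Fprn [-0.1  -0.22] -0.86 8.9833
LOC [-0.1308 -0.0003] 0.0602 Fprn [-5.61  0.26] 2.81 9.2333
LOC [-0.1263 -0.0003] 0.0602 Fprn [-2.67 -0.2 ] 0.39 9.4833
```

To row units: 0.002 m / 0.25 = 0.008.

```bash
python3 steer.py '[[[0.008,0,0],0],[[0.008,0,0],0],[[0,0,0],0]]'>/dev/null;sh f.sh; python3 steer.py '[[[0.008,0,0],0],[[0,0,0],0]]'>/dev/null;sh f.sh; python3 steer.py '[[[0.008,0,0],0],[[0,0,0],0]]'>/dev/null;sh f.sh
```

```text
LOC [-0.1211 -0.0003] 0.0601 Fprn [-4.93 -0.53] 2.36 9.7333
LOC [-0.121  -0.0003] 0.0601 Fprn [-8.63 -0.56] 4.85 9.9
LOC [-0.121  -0.0003] 0.0601 Fprn [-12.41  -1.67] 8.06 10.0667
```

To row units: -0.04 m / 0.25 = -0.16, -0.02 m / 0.25 = -0.08.

```bash
python3 steer.py '[[[-0.04,0,0],0],[[-0.08,0,0],0],[[-0.08,0,0],0],[[0,0,-0.16],0],[[0,0,-0.16],0]]'>/dev/null; python3 steer.py '[[[0,-0.08,-0.12],0],[[0,-0.08,-0.12],0],[[-0.08,0,0],0],[[0,0,0],0],[[0,0,0],0]]'>/dev/null;sh f.sh;  python3 - <<'E'
from h import *
s=sensors.get_state();p,q=s['position'],s['ee_rot']
d=get_image('wrist');im=d['img'][:,:,::-1]
import pickle;pickle.dump((p,q,d),open('w6.pkl','wb'));print(p,q)
cv2.imwrite('pics/w6.png',cv2.resize(im[0:260,80:430],None,fx=2.2,fy=2.2,interpolation=cv2.INTER_CUBIC))
E
```

```text
LOC [-0.1862  0.0399] 0.2007 Fprn [0.49 0.29] 0.21 10.9
[ 0.53434039 -0.10124368  0.20071064] [ 2.87864473e-04  9.95543605e-01 -9.42898849e-02  1.50480441e-03]
```

View pics/w6.png

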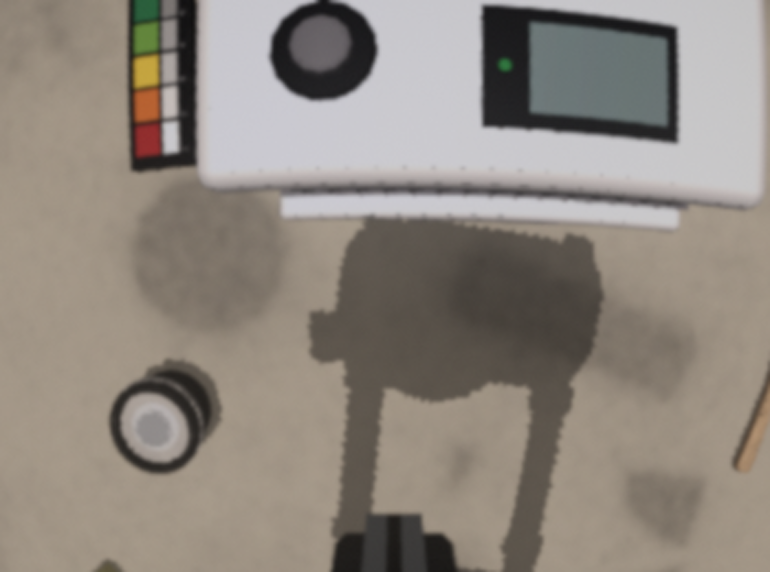

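Tray is home and parallel to the front; button top at crop (320,43). Locate it.

```bash
python3 - <<'E'
from h import *
import pickle
p,q,d=pickle.load(open('w6.pkl','rb'))
b=(80+320.5/2.2-.5,43.5/2.2-.5)
w=wz(p,q,d,*b,.101);print(w,loc(w))
for v in(190,216): print(loc(wz(p,q,d,80+500/2.2,v/2.2,.062)))
p1=np.array([ 0.50275544,-0.2895488,0.25275318]);q1=[-0.002,0.9958,-0.091,0.002]
t=tri(wray(p,q,d,*b),wray(p1,q1,d,(92.5)/1.5-.5,(87.5)/1.5-.5));print(t,loc(t[0]))
M=R.from_quat(np.roll(q,-1)).as_matrix();print('tool delta',M.T@(w-p))
E
```

```text
[ 0.67423705 -0.10283417  0.101     ] [-0.0485  0.0646]
[-0.0981 -0.0014]
[-0.1084 -0.0016]
(array([ 0.67675674, -0.10212645,  0.08990248]), np.float64(0.0008816798306962968)) [-0.0461  0.0658]
tool delta [ 0.13740293 -0.02473088  0.1001231 ]
```

To row units: 0.03 m / 0.25 = 0.12, 0.017 m / 0.25 = 0.068.

```bash
python3 steer.py '[[[0.12,-0.024,0],0],[[0.12,-0.024,0],0],[[0.12,-0.024,0],0],[[0.12,-0.024,0],0],[[0.068,-0.004,0],0]]'>/dev/null; python3 steer.py '[[[0,0,0.1],0],[[0,0,0.1],0],[[0,0,0.06],0],[[0,0,0],0],[[0,0,0],0]]'>/dev/null;sh f.sh; python3 steer.py '[[[0,0,0.02],0],[[0,0,0.016],0],[[0,0,0],0]]'>/dev/null;sh f.sh
```

```text
LOC [-0.0498  0.0642] 0.1328 Fprn [-0.51  0.42] 0.67 11.7833
LOC [-0.0495  0.0645] 0.1264 Fprn [-0.8  -0.44] -0.06 12.0333
```

To row units: 0.003 m / 0.25 = 0.012, 0.002 m / 0.25 = 0.008.

```bash
python3 steer.py '[[[0,0,0.012],0],[[0,0,0.008],0],[[0,0,0],0]]'>/dev/null;sh f.sh; python3 steer.py '[[[0,0,0.008],0],[[0,0,0],0],[[0,0,0],0]]'>/dev/null;sh f.sh
```

```text
LOC [-0.0492  0.0646] 0.1218 Fprn [ 0.33 -0.27] 2.4 12.2833
LOC [-0.0492  0.0646] 0.12 Fprn [ 0.04 -0.81] 3.63 12.5333
```

To row units: 0.002 m / 0.25 = 0.008.

```bash
python3 steer.py '[[[0,0,0.008],0],[[0,0,0],0],[[0,0,0],0]]'>/dev/null;sh f.sh; python3 steer.py '[[[0,0,0.008],0],[[0,0,0],0],[[0,0,0],0]]'>/dev/null;sh f.sh
```

```text
LOC [-0.0492  0.0647] 0.119 Fprn [-0.82  0.44] 8.8 12.7833
LOC [-0.0492  0.0646] 0.1188 Fprn [-3.77 -0.07] 15.48 13.0333
```

Bottomed out at 4 mm. Retreat, check the tray, hand in.

To row units: -0.03 m / 0.25 = -0.12, -0.015 m / 0.25 = -0.06.

```bash
python3 steer.py '[[[0,0,-0.06],0],[[0,0,-0.12],0],[[0,0,-0.12],0],[[-0.12,0,-0.04],0],[[-0.12,0,0],0]]'>/dev/null; python3 steer.py '[[[-0.12,0,0],0],[[-0.12,0,0],0],[[-0.06,0,0],0],[[0,0,0],0],[[0,0,0],0]]'>/dev/null;sh f.sh;  python3 - <<'E'
from h import *
d=get_image('wrist');im=d['img'][:,:,::-1];t=get_image('top')['img'][:,:,::-1]
a=cv2.resize(im[0:260,80:430],(400,300));b=cv2.resize(t[40:280,100:400],(400,300))
cv2.imwrite('pics/w7.png',np.hstack([a,b]))
E
```

```text
LOC [-0.1851  0.0648] 0.2004 Fprn [0.85 0.62] -0.03 13.8667
```

View pics/w7.png

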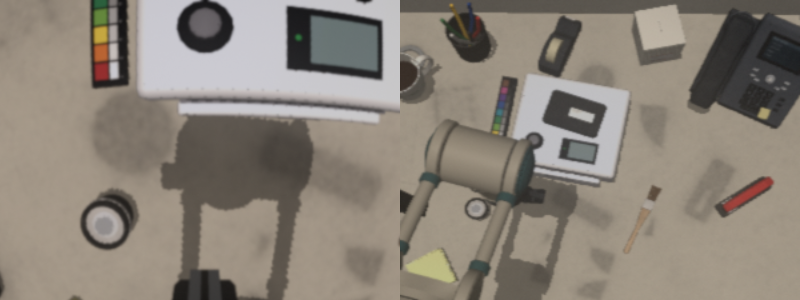

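The tray is home, the button is up again and the bystanders are where they were.

```bash
python3 -c "from rig import manip, order, sensors, get_image;print(order.sign_off())"
```

```text
the job is handed in; nothing more can be done
None
```

I handed the job in at about 14 s: the guide is snug with the cards square, the tray was pushed in to its hard stop, and the button was pressed to its bottom and looks released. The bystanders in view look unmoved, but the hand-in gave no verdict, so I don't know how it was judged.

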